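# Swap the jar and the boxed chocolates in the stall display

### The job

Swap the flat box of chocolates and the small jar: the box must end up standing upright on one of its short ends in the wooden display stand, between the cheeks and with its broad face flat and snug against the back panel, and the jar must stand centred on the round riser where the box was lying. Keep the jar upright all along and leave everything else on the counter where it is.

Things in the scene. Friction and masses are not known exactly. Their poses are not given: they have to be found in the camera images.
- box: the boxed chocolates: a flat, plain cardboard carton with a paper band round its middle, 130 x 66 x 28 mm, about 0.15 to 0.31 kg. Origin at its centre; x along the 130 mm length, y along the 66 mm width, z through the 28 mm thickness. Starts lying flat on the riser, overhanging it. It stands unaided on either 66 x 28 mm end.
- jar: the small jar of chocolates with a steel lid: 60 mm in diameter, 120 mm high, about 0.25 to 0.5 kg. Origin at the centre of its underside, z up. At the start it stands in the display stand, in front of the back panel.
- stand: fixed wooden display stand. Origin: centre of the underside of its base plate (120 along x, 110 along y, 8 mm thick); z up. Back panel, 8 mm thick, across the -x end of the plate, top 68 mm above the counter; +x is the open front, away from the robot. Two cheeks, 6 mm thick, tops 38 mm above the counter, run 50 mm forward from the panel, 86 mm clear between them.
- stand_seat (a point): on the stand's base plate, 8 mm above the counter, at the foot of the back panel's front face, midway between the cheeks; axes as the stand's. A box standing on end flat against the panel has its centre at x = +14 mm, z = +65 mm from here.
- riser_top (a point): centre of the top of the fixed round wooden riser, 58 mm in diameter and 25 mm high; narrower than the box, so fingers pass down beside it.
- bowl: bystander, loose: white ceramic sample bowl, 100 mm across, 40 mm high. Origin at the centre of its underside.
- tin: bystander, loose: flat round steel tin, 64 mm across, 30 mm high. Origin at the centre of its underside.
- bigjar: bystander, loose: large jar of white sweets, 86 mm across, 170 mm high. Origin at the centre of its underside.
- can: bystander, loose: steel can, 80 mm across, 100 mm high. Origin at the centre of its underside.
- card: bystander, loose: blank card holder: wooden foot 35 x 70 mm with an upright card, 64 mm high overall. Origin at the centre of its underside.
- bar: bystander, loose: thin paper-wrapped slab lying flat, 150 x 70 x 12 mm. Origin at the centre of its underside.
- scoop: bystander, loose: long steel spoon with a black handle, 200 mm, lying flat along its x axis near the scales on the robot's right.

How it is judged (in metres and radians):
At the end, for the whole second after the job is handed in: Box on a short end on the stand's plate, upright within 0.05 rad, broad face within 0.08 rad of the panel's and 4 mm from it, within 13 mm of the middle between the cheeks; jar upright on the riser, centred within 14 mm; both at rest (angle between the x axis of box and the z axis of stand_seat, either way round below 0.05 rad and angle between the z axis of box and the x axis of stand_seat, either way round below 0.08 rad and x of box in the frame of stand_seat between 0.01 and 0.0185 m and y of box in the frame of stand_seat between -0.013 and 0.013 m and z of box in the frame of stand_seat between 0.061 and 0.069 m and horizontal distance between jar and riser_top below 0.014 m and z of jar in the frame of riser_top between -0.004 and 0.004 m and angle between jar's own z axis and vertical below 0.05 rad and linear speed of each of box, jar below 0.02 m/s and angular speed of box below 0.1 rad/s); the robot touches nothing.
It fails at once if the small jar is tipped more than 30 degrees (angle between jar's own z axis and vertical above 0.52 rad).
It fails at once if a bystander is shifted by more than 30 mm or knocked over (distance of any of bowl, tin, bigjar, can, card, bar, scoop from where it was at the start of the episode above 0.03 m or angle between any of bowl, tin, bigjar, can, card, bar, scoop's own z axis and vertical above 0.5 rad).
It also fails if it takes over 72 s, if anything falls off the work surface, if the arm or the gripper's body presses on something with over 40 N, if the wrist force passes 120 N, or if a joint passes its speed limit or range.

### The arm

A 6-joint arm with a two-finger parallel gripper is mounted at the origin on the work surface. World frame = base frame: x ahead of the robot, y to its left, z up, the work surface at z = 0. Lengths are in mm, angles in rad, forces in N, time in s.
With the tool pointing down it reaches from about 350 to 975 mm from the base axis. Payload 7.1 kg.
Tool frame: the origin (TCP) lies midway between the tips of the shut fingers; the grasp point (between the pads) lies ctrl.grip_point_offset behind it (ctrl.grip_point_offset is the distance from the TCP to the grasp point, in mm); z points along the fingers, y is the line along which they close (so a half turn about z gives the same grasp; the last joint's range is limited). The gripper opens to 88 mm and grips with 3 to 60 N. Pads are 20 mm wide; open, the fingers measure 115 mm over their backs; the gripper's body (75 mm by 178 mm) begins 61 mm behind the grasp point.
Start: joints at [1.142, 0.423, 1.63, -0, 1.089, -0.019], TCP at [248.984, 573.247, 222.675] pointing down, gripper open.
Joint ranges: [-3, 3], [-0.9, 2.11], [0.09, 2.58], [-1.31, 4.45], [0.11, 2.69], [-2.54, 2.54]. Speed limits (rad/s): [2.39, 2.39, 3.01, 3.14, 3.14, 3.14].

### API

Orientations are given as a rotation vector (axis times angle).
In Python, from workcell import ctrl, get_image, close_job, finder gives the robot as it stands.
- The arm moves only by the tool servo_tool, never from a script. Its argument "deltas" is a list of rows, each a list of 2 entries, a list of its own where there are three numbers: the shift along the tool's x, y, z in mm, then the turn, a rotation vector about the tool's x, y, z in rad. A call has 1 to 5 rows; each row is the pose to reach, as a shift and turn from the pose commanded when the call began, along the tool's axes at that moment; what a row does not reach only later rows make up. A row lasts 1/12 s, in which the tool goes at most 41.7 mm and 7.16 degrees, less where a joint would pass 70% of its speed; a pose out of reach is approached as far as the arm can. A call with a gripper value outside its range is refused whole. "grip" is the closure, from -1 (fully open) to 1 (shut), so that 0 is half open, set as the call begins (left out, the last holds). The fingers move at their own pace and stop on an object; the grip force is fixed at half the most. Time passes only in rows, so rows that repeat a pose let the fingers close. It gives the time, the measured TCP pose, the force, the opening and the grip force at its end, in the units of the state.
- ctrl.get_obs(): the state, without advancing time (a new reading comes with each control period).
- get_image(name): name is "side" or "top" or "wrist"; returns a dict with "frame" (420x560x3 uint8, blue, green, red), "depth" (420x560 float32, mm along the optical axis (not along the pixel's ray), 0 where there is no reading), "K" (3x3 intrinsics, pixels), "pose" (4x4, takes a point from camera to world coordinates). Camera axes: x right, y down, z forward; pixel columns grow to the right and rows downward; lengths in mm; the calibration is good to about 2 mm. A picture is of the moment at which its call begins.
- close_job(): hands the job in; it is judged then, once.
Trained networks look in a picture, given as the dict that the camera call returned (one of the last four; its "shot" number tells which), for a name from the list of things; names that differ only in an ending like _2 or _b are one class to them, and where a whole thing is asked for, a point or a joint stands for the part that bears it (a point fixed in the world has none). Each returns a list of dicts, best first, with "score" (0 to 1); they miss things now and then, are a little off and sometimes report something else, mostly with a low value. They report only what shows in the picture. A call takes as long as a camera call.
- finder.search_frame(query, picture): "rect" ([centre column, centre row, width, height] as shares, 0 to 1, of the picture: columns of its width, rows of its height, round what is visible of it).
- finder.silhouettes(query, picture): "mask" (420x560 bool, what is visible of it) and "rect" ([centre column, centre row, width, height] as shares, 0 to 1, of the picture: columns of its width, rows of its height, round what is visible of it).
The state is a dict: "t": time; "qpos": joint angles; "qvel": joint speeds; "joint_torque": joint torques, N m; "ee_pos": TCP position; "orientation": TCP orientation; "ft_force": force on the tool from outside, world axes, zero at the start; "moment": the same for the moment, N m; "width": finger opening in mm; "grasp_force": force on a finger pad.
Only numpy, scipy, OpenCV 4.12 (cv2) and the standard library are available. Lean on these libraries where they do the work, as an engineer would, in place of code of your own. Each camera call takes 0.05 s, during which the arm holds its last target. There are 200 camera calls.

## Working session

There is one attempt and no reset: what is moved stays moved. The work goes in short steps, Python scripts to look and compute and a tool call to move; the robot and the scene stay as the last step left them, time stands still between calls to the robot, and variables do not carry over. Pictures are saved under pics/ and viewed, at most 10 in all, crops included, and the job is handed in when it is done.

Besides the shell and the picture viewer there is one more tool, called after ">>>" as name(argument=value, ...) on one line, values as JSON. servo_tool: Moves the arm, as the interface text tells. Its arguments: {"type":"object","properties":{"deltas":{"type":"array","items":{"type":"array"}},"grip":{"type":"number"}},"required":["deltas"]}

```bash
ls; mkdir -p pics
cat > h.py <<'E'
import numpy as np,cv2
from workcell import ctrl,get_image,close_job,finder
from scipy.spatial.transform import Rotation as R
def cloud(p,mask=None):
    d=p["depth"];m=d>0
    if mask is not None:m&=mask
    v,u=np.nonzero(m);z=d[v,u]
    c=np.c_[u,v,np.ones(len(u))]@np.linalg.inv(p["K"]).T*z[:,None]
    T=np.array(p["pose"]);return c@T[:3,:3].T+T[:3,3]
def show(p,n):cv2.imwrite("pics/%s.png"%n,p["frame"])
E
python3 - <<'E'
from h import *
o=ctrl.get_obs();print(o,ctrl.grip_point_offset)
P={n:get_image(n) for n in("side","top")}
cv2.imwrite("pics/a.png",cv2.resize(np.hstack([P[n]["frame"] for n in P]),(800,300)))
for n in P:
  print(n,np.round(P[n]["pose"],2).tolist())
  for q in["box","jar","stand","riser_top","bowl","tin","bigjar","can","card","bar","scoop"]:
    r=finder.silhouettes(q,P[n])
    for k in r[:2]:
      c=cloud(P[n],k["mask"])
      if len(c)<10:continue
      print(q,round(k["score"],2),"med",np.median(c,0).round(),"lo",np.percentile(c,2,axis=0).round(),"hi",np.percentile(c,98,axis=0).round(),(np.array(k["rect"])*[560,420,560,420]).round())
E
```

```text
pics
{'t': 0.0, 'qpos': array([ 1.14201506e+00,  4.23864108e-01,  1.63071587e+00, -4.64800528e-05,
        1.08861400e+00, -1.90276064e-02]), 'qvel': array([ 0.00054164, -0.001132  ,  0.00030232, -0.00052915,  0.00027739,
        0.00080773]), 'joint_torque': array([ 1.15735638e-03, -5.44634449e+01, -2.73668826e+01,  6.44961954e-02,
        2.27549532e-02, -4.80405834e-05]), 'ee_pos': array([248.75157385, 572.73083957, 221.87702134]), 'orientation': array([-6.39048671e-01, -3.07558667e+00,  2.46667530e-03]), 'ft_force': array([-0.29352585, -0.42666284,  0.35025612]), 'moment': array([-0.01487427, -0.00771927, -0.02432652]), 'grasp_force': 0.0, 'width': 87.82324546645069} 18.700000000000003
side [[0.89, -0.35, 0.31, 129.43], [-0.46, -0.64, 0.62, -652.23], [-0.02, -0.69, -0.73, 845.14], [0.0, 0.0, 0.0, 1.0]]
box 0.84 med [458. 245.  51.] lo [411. 193.  28.] hi [516. 312.  55.] [243. 160.  29.  40.]
jar 0.57 med [ 461. -192.   96.] lo [ 441. -205.   13.] hi [ 493. -156.  129.] [322. 255.  23.  53.]
jar 0.17 med [263. 344.  11.] lo [194. 299.   1.] hi [338. 395.  14.] [172. 171.  52.  40
[... 1754 characters left out ...]
 [283. 249.  28.  27.]
bigjar 0.75 med [692. 337. 147.] lo [666. 309.   1.] hi [743. 383. 173.] [147. 106.  50.  58.]
can 0.89 med [ 680. -353.   98.] lo [ 651. -397.    6.] hi [ 722. -325.  104.] [433. 129.  46.  42.]
card 0.81 med [691. 173.  15.] lo [674. 139.  -1.] hi [721. 209.  67.] [224. 125.  33.  21.]
card 0.55 med [ 466. -166.  127.] lo [ 442. -198.    8.] hi [ 504. -144.  132.] [358. 211.  32.  29.]
bar 0.69 med [267. 350.  13.] lo [196. 304.   5.] hi [339. 397.  17.] [148. 290.  42.  64.]
bar 0.46 med [692. 337. 148.] lo [666. 309.   8.] hi [740. 383. 173.] [148. 108.  52.  55.]
scoop 0.84 med [ 321. -386.   14.] lo [ 209. -431.   -1.] hi [ 389. -340.   23.] [437. 285.  40.  73.]
```

View pics/a.png

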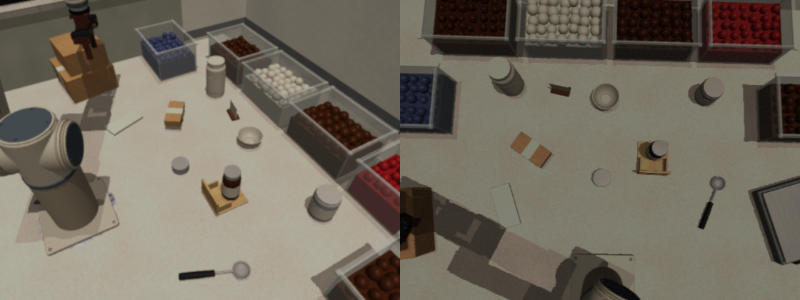

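Run:
```python
from h import *
p=get_image("top")
c=cloud(p)
def sel(x0,x1,y0,y1,z0,z1):
    return c[(c[:,0]>x0)&(c[:,0]<x1)&(c[:,1]>y0)&(c[:,1]<y1)&(c[:,2]>z0)&(c[:,2]<z1)]
def rect(s,n):
    r=cv2.minAreaRect(s[:,:2].astype(np.float32));print(n,len(s),np.round(r[0],1),np.round(r[1],1),round(r[2],1),np.median(s[:,2]).round(1));return r
b=sel(390,540,180,340,45,62);rect(b,"box");print(cv2.boxPoints(rect(b,"")).round())
j=sel(420,520,-220,-120,110,145);rect(j,"jar");print(cv2.minEnclosingCircle(j[:,:2].astype(np.float32)))
pn=sel(360,450,-260,-90,58,80);r=rect(pn,"panel");print(cv2.boxPoints(r).round())
ck=sel(390,540,-270,-60,30,46);rect(ck,"cheeks")
pl=sel(370,560,-260,-60,5,46);r=rect(pl,"plate");print(cv2.boxPoints(r).round())
q=sel(420,560,-260,-60,5,16);print(q[::25].round())
r=sel(420,520,200,320,18,33);print(len(r),rect(r,"riser") if len(r)>3 else 0)
for a in[(620,730,-60,70,-9,60),(330,420,-40,60,20,60),(640,760,-420,-300,60,120),(640,760,300,400,140,190),(660,730,120,220,30,80)]:rect(sel(*a),a)
p=get_image("side");c=cloud(p)
b=sel(390,540,180,340,45,62);print(cv2.boxPoints(rect(b,"box side")).round())
pn=sel(360,450,-260,-90,58,80);r=rect(pn,"panel");print(cv2.boxPoints(r).round())
r=sel(400,540,190,320,8,29);print(r[::6].round())
```

```text
box 1394 [465.1 262.8] [131.4  66.3] 56.5 53.9
 1394 [465.1 262.8] [131.4  66.3] 56.5 53.9
[[401. 226.]
 [456. 190.]
 [529. 299.]
 [474. 336.]]
jar 420 [ 471.  -173.3] [51.6 51.2] 88.5 128.8
((471.8410949707031, -173.3917236328125), 26.54081153869629)
panel 180 [ 419.9 -169.2] [108.2  56.6] 87.7 68.2
[[ 389. -222.]
 [ 446. -224.]
 [ 450. -116.]
 [ 394. -114.]]
cheeks 151 [ 441.6 -167.7] [105.6  99.2] 88.5 37.9
plate 1285 [ 467.5 -160.5] [186.2 198.6] 1.0 9.2
[[ 373.  -63.]
 [ 376. -261.]
 [ 562. -258.]
 [ 559.  -60.]]
[[ 559.  -83.    5.]
 [ 526. -128.    6.]
 [ 510. -149.    6.]
 [ 504. -117.   10.]
 [ 502. -128.    7.]
 [ 499. -138.   11.]
 [ 494. -118.    7.]
 [ 492. -142.    6.]
 [ 486. -128.    8.]
 [ 480. -118.   11.]
 [ 475. -126.    7.]
 [ 470. -126.    8.]
 [ 470. -222.    9.]
 [ 463. -142.    7.]
 [ 457. -116.    9.]
 [ 454. -126.    7.]
 [ 452. -149.    9.]
 [ 451. -204.    7.]
 [ 448. -208.   13.]
 [ 446. -207.    8.]
 [ 443. -196.   10.]
 [ 440. -162.    9.]
 [ 436. -132.    6.]
 [ 438. -204.    6.]
 [ 435. -181.    8.]
 [ 432. -160.    8.]
 [ 428. -121.   12.]
 [ 430. -
[... 234 characters left out ...]
91918945)
(620, 730, -60, 70, -9, 60) 1946 [675.   5.] [109.8 129.9] 0.0 7.2
(330, 420, -40, 60, 20, 60) 500 [372.7  12. ] [60.5 60.5] 1.4 30.8
(640, 760, -420, -300, 60, 120) 958 [ 687.7 -362.7] [76.6 76.8] 3.0 99.5
(640, 760, 300, 400, 140, 190) 1092 [706.2 349.1] [79.1 80.1] 80.6 169.7
(660, 730, 120, 220, 30, 80) 157 [695.4 173.3] [70.1  5.8] 78.9 54.8
box side 676 [464.3 261.1] [134.6  67.3] 56.8 51.9
[[399. 223.]
 [456. 186.]
 [529. 299.]
 [473. 336.]]
panel 253 [ 420.6 -170.2] [109.   59.1] 89.5 66.4
[[ 391. -224.]
 [ 450. -225.]
 [ 451. -116.]
 [ 391. -115.]]
[[521. 286.  28.]
 [484. 231.  24.]
 [481. 233.   8.]
 [413. 223.  26.]
 [416. 216.  26.]
 [432. 207.  27.]
 [449. 196.  28.]]
```

The boxes, jar and stand sit where the depth cloud puts them: box about (465,262) at 56.5°, jar about (471,-173), and the stand panel's front at x≈398. The networks' rects agree with the picture. I'll go above the jar first.

>>> servo_tool(deltas=[[[-30,-36,0],[0,0,0]],[[-60,-72,0],[0,0,0]],[[-90,-108,0],[0,0,0]],[[-125,-149,0],[0,0,0]],[[-125,-149,0],[0,0,0]]], grip=-1)

```text
t: 1.72
ee_pos: [304.2, 383.6, 222.5]
orientation: [-0.64, -3.076, 0.002]
ft_force: [0.9, -0.4, -0.5]
width: 87.8
grasp_force: 0.0
```

>>> servo_tool(deltas=[[[-30,-36,0],[0,0,0]],[[-60,-72,0],[0,0,0]],[[-90,-108,0],[0,0,0]],[[-125,-149,0],[0,0,0]],[[-125,-149,0],[0,0,0]]])

```text
t: 2.13
ee_pos: [359.6, 197.6, 222.8]
orientation: [0.64, 3.075, -0.001]
ft_force: [0.3, 0.6, -0.5]
width: 87.5
grasp_force: 0.0
```

>>> servo_tool(deltas=[[[-30,-36,0],[0,0,0]],[[-60,-72,0],[0,0,0]],[[-90,-108,0],[0,0,0]],[[-125,-149,0],[0,0,0]],[[-125,-149,0],[0,0,0]]])

```text
t: 2.55
ee_pos: [415.5, 10.9, 223.1]
orientation: [0.641, 3.074, -0.0]
ft_force: [0.7, 0.7, -0.4]
width: 87.9
grasp_force: 0.0
```

>>> servo_tool(deltas=[[[-30,-36,0],[0,0,0]],[[-60,-72,0],[0,0,0]],[[-90,-108,0],[0,0,0]],[[-125,-149,0],[0,0,0]],[[-125,-149,0],[0,0,0]]])

```text
t: 2.97
ee_pos: [471.0, -176.1, 223.0]
orientation: [0.641, 3.074, -0.001]
ft_force: [-1.0, -0.1, 1.3]
width: 87.6
grasp_force: 0.0
```

Run:
```python
from h import *
o=ctrl.get_obs();print(o['ee_pos'],o['qpos'])
p=get_image("wrist");show(p,"b");c=cloud(p);print(np.round(p["pose"],2).tolist())
def sel(x0,x1,y0,y1,z0,z1):
    return c[(c[:,0]>x0)&(c[:,0]<x1)&(c[:,1]>y0)&(c[:,1]<y1)&(c[:,2]>z0)&(c[:,2]<z1)]
j=sel(420,520,-230,-120,120,135);print(cv2.minEnclosingCircle(j[:,:2].astype(np.float32)),np.median(j,0))
for a in[(360,412,-260,-90,60,75),(360,480,-260,-90,33,42),(380,560,-260,-90,5,11)]:
  s=sel(*a);
  if len(s)>5:print(a,len(s),cv2.minAreaRect(s[:,:2].astype(np.float32)),np.percentile(s,[2,98],axis=0).round(1).tolist())
```

```text
[ 471.01382253 -176.11616247  223.02462128] [-3.81226883e-01  2.42607762e-01  1.89662434e+00 -4.88704084e-04
  1.00067658e+00 -1.54041693e+00]
[[0.4, 0.88, 0.24, 404.07], [0.92, -0.39, -0.11, -146.67], [-0.0, 0.27, -0.96, 384.67], [0.0, 0.0, 0.0, 1.0]]
((471.864501953125, -174.61793518066406), 26.58588218688965) [ 470.74217371 -174.00758811  127.75613879]
(360, 412, -260, -90, 60, 75) 910 ((396.7530822753906, -169.49969482421875), (109.70531463623047, 8.034989356994629), 88.4661636352539) [[392.4, -221.6, 65.1], [401.3, -117.2, 69.3]]
(360, 480, -260, -90, 33, 42) 557 ((434.9654846191406, -171.39373779296875), (99.76643371582031, 68.45282745361328), 88.46674346923828) [[400.9, -219.0, 33.5], [451.3, -121.6, 39.9]]
(380, 560, -260, -90, 5, 11) 4476 ((455.7828674316406, -171.2030029296875), (109.8926010131836, 110.20445251464844), 88.3576889038086) [[402.2, -223.2, 6.2], [506.5, -117.5, 9.5]]
```

View pics/b.png

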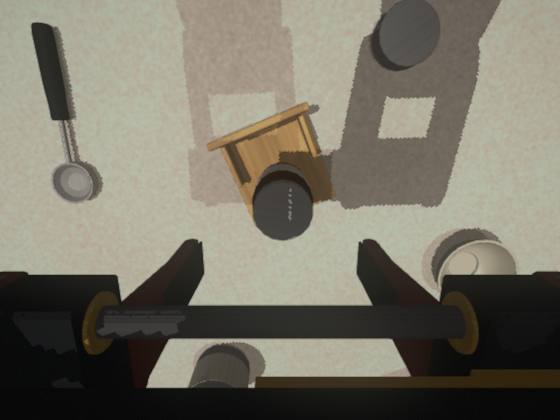

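The picture shows the jar lid at about (283,202), between the open fingers' plane and the stand, with its panel along (208,147)-(308,106). The stand frame is measured: panel front centre (400.8,-169.6), yaw -1.5°. Descending and gripping.

>>> servo_tool(deltas=[[[0,2,35],[0,0,0]],[[0,2,70],[0,0,0]],[[0,2,105],[0,0,0]],[[0,2,130],[0,0,0]],[[0,2,139],[0,0,0]]])

```text
t: 3.43
ee_pos: [468.7, -170.0, 80.5]
orientation: [-0.638, -3.071, -0.001]
ft_force: [-1.9, -0.3, -0.1]
width: 87.9
grasp_force: 0.0
```

>>> servo_tool(deltas=[[[0,0,0],[0,0,0]],[[0,0,0],[0,0,0]],[[0,0,0],[0,0,0]],[[0,0,0],[0,0,0]],[[0,0,0],[0,0,0]]], grip=1)

```text
t: 3.85
ee_pos: [472.0, -171.3, 85.3]
orientation: [0.638, 3.073, -0.001]
ft_force: [-0.9, -2.6, 4.7]
width: 59.0
grasp_force: 30.0
```

>>> servo_tool(deltas=[[[0,0,0],[0,0,0]],[[0,0,0],[0,0,0]],[[0,0,0],[0,0,0]],[[0,0,-2],[0,0,0]],[[0,0,-5],[0,0,0]]])

```text
t: 4.27
ee_pos: [470.6, -170.6, 88.9]
orientation: [-0.639, -3.075, -0.0]
ft_force: [0.1, -0.3, -3.5]
width: 58.7
grasp_force: 29.9
```

>>> servo_tool(deltas=[[[0,0,-12],[0,0,0]],[[0,0,-28],[0,0,0]],[[0,0,-45],[0,0,0]],[[0,0,-57],[0,0,0]],[[0,0,-61],[0,0,0]]])

```text
t: 4.68
ee_pos: [471.6, -170.9, 151.4]
orientation: [0.639, 3.074, -0.0]
ft_force: [-0.3, -0.2, -3.1]
width: 59.0
grasp_force: 29.9
```

>>> servo_tool(deltas=[[[4,16,0],[0,0,0]],[[11,45,0],[0,0,0]],[[18,75,0],[0,0,0]],[[26,107,0],[0,0,0]],[[33,139,0],[0,0,0]]])

```text
t: 5.1
ee_pos: [495.3, -28.8, 149.2]
orientation: [-0.64, -3.074, 0.0]
ft_force: [0.8, 0.4, -3.9]
width: 59.1
grasp_force: 29.9
```

>>> servo_tool(deltas=[[[8,32,0],[0,0,0]],[[16,66,0],[0,0,0]],[[24,100,0],[0,0,0]],[[30,126,0],[0,0,0]],[[33,138,0],[0,0,0]]])

```text
t: 5.52
ee_pos: [520.7, 112.6, 149.2]
orientation: [-0.636, -3.076, -0.001]
ft_force: [-1.1, 0.4, -3.3]
width: 58.9
grasp_force: 29.9
```

>>> servo_tool(deltas=[[[0,0,14],[0,0,0]],[[0,0,34],[0,0,0]],[[0,0,54],[0,0,0]],[[0,0,66],[0,0,0]],[[0,0,68],[0,0,0]]])

```text
t: 5.93
ee_pos: [518.6, 108.8, 79.2]
orientation: [-0.639, -3.071, 0.003]
ft_force: [-1.0, -0.3, -3.9]
width: 58.7
grasp_force: 29.9
```

>>> servo_tool(deltas=[[[0,0,2],[0,0,0]],[[0,0,4],[0,0,0]],[[0,0,5],[0,0,0]],[[0,0,5],[0,0,0]],[[0,0,5],[0,0,0]]])

```text
t: 6.35
ee_pos: [521.3, 109.6, 77.4]
orientation: [0.639, 3.075, 0.001]
ft_force: [-0.1, -0.2, -3.2]
width: 58.7
grasp_force: 29.9
```

>>> servo_tool(deltas=[[[0,0,1],[0,0,0]],[[0,0,1.5],[0,0,0]],[[0,0,1.5],[0,0,0]],[[0,0,1.5],[0,0,0]]])

```text
t: 6.68
ee_pos: [521.9, 109.4, 77.2]
orientation: [0.638, 3.074, 0.001]
ft_force: [-4.3, -4.1, 13.1]
width: 59.0
grasp_force: 30.1
```

>>> servo_tool(deltas=[[[0,0,0],[0,0,0]],[[0,0,0],[0,0,0]],[[0,0,0],[0,0,0]],[[0,0,0],[0,0,0]],[[0,0,0],[0,0,0]]], grip=-1)

```text
t: 7.1
ee_pos: [520.8, 109.7, 75.2]
orientation: [0.639, 3.076, 0.0]
ft_force: [0.2, -0.9, -0.5]
width: 86.6
grasp_force: 0.0
```

>>> servo_tool(deltas=[[[0,0,-20],[0,0,0]],[[0,0,-60],[0,0,0]],[[0,0,-100],[0,0,0]],[[0,0,-140],[0,0,0]],[[0,0,-180],[0,0,0]]])

```text
t: 7.52
ee_pos: [520.3, 109.6, 256.9]
orientation: [-0.639, -3.075, 0.0]
ft_force: [0.8, -0.9, -0.3]
width: 87.9
grasp_force: 0.0
```

```bash
cat >> h.py <<'E'
def pose():
    o=ctrl.get_obs();return np.array(o['ee_pos']),R.from_rotvec(o['orientation'])
def delta(p1,R1):
    p0,R0=pose();d=R0.inv().apply(np.array(p1)-p0);w=(R0.inv()*R1).as_rotvec()
    return d.round(1),w.round(4),np.degrees(np.linalg.norm(w)).round(1)
def rot(z,y):
    z=np.array(z)/np.linalg.norm(z);y=np.array(y)-np.dot(y,z)*z;y/=np.linalg.norm(y)
    return R.from_matrix(np.c_[np.cross(y,z),y,z])
E
python3 - <<'E'
from h import *
o=ctrl.get_obs();print(o['ee_pos'],o['qpos'],o['orientation'])
p=get_image("wrist");c=cloud(p)
def sel(x0,x1,y0,y1,z0,z1):
    return c[(c[:,0]>x0)&(c[:,0]<x1)&(c[:,1]>y0)&(c[:,1]<y1)&(c[:,2]>z0)&(c[:,2]<z1)]
j=sel(470,570,60,170,110,130);print(len(j),cv2.minEnclosingCircle(j[:,:2].astype(np.float32)) if len(j) else 0)
b=sel(390,540,180,340,45,60);r=cv2.minAreaRect(b[:,:2].astype(np.float32));print(r,np.median(b[:,2]))
E
```

```text
[520.28190396 109.55395757 256.8711549 ] [ 1.85132229e-01  2.45717257e-01  1.80358942e+00  3.71584276e-05
  1.09283220e+00 -9.75973213e-01] [-6.38970671e-01 -3.07539720e+00  2.78213126e-04]
2131 ((521.134033203125, 106.47593688964844), 26.487529754638672)
((465.98077392578125, 262.1615295410156), (130.43890380859375, 66.63948059082031), 56.58846664428711) 52.82927036575123
```

```bash
cat >> h.py <<'E'
from scipy.spatial.transform import Slerp
def plan(poses,ns,start=None):
    "poses: list of (p,R); ns: calls per leg; prints per-call deltas"
    p0,R0=start or pose()
    for (p1,R1),n in zip(poses,ns):
        S=Slerp([0,1],R.concatenate([R0,R1]));pc,Rc=p0,R0
        for k in range(1,n+1):
            p=p0+(np.array(p1)-p0)*k/n;r=S(k/n)
            print(k,Rc.inv().apply(p-pc).round(1).tolist(),(Rc.inv()*r).as_rotvec().round(3).tolist(),"->",p.round());pc,Rc=p,r
        p0,R0=np.array(p1),R1
E
cat > t.py <<'E'
from h import *
a=np.radians(56.55);h=np.array([np.cos(a),np.sin(a),0]);perp=np.array([-h[1],h[0],0]);Z=np.array([0,0,1.])
zp=-h*.5-Z*np.sqrt(.75);Rp=rot(zp,perp)
gp=np.array([465.7,262.2,40])+25*h;tp=gp+18.7*zp
E
python3 - <<'E'
from t import *
plan([(tp-190*zp,Rp),(tp-30*zp,Rp),(tp,Rp)],[3,1,1])
E
```

```text
1 [32.0, 74.8, 25.7] [0.121, 0.149, -0.454] -> [525. 192. 239.]
2 [-7.9, 83.0, 17.8] [0.121, 0.149, -0.454] -> [526. 273. 214.]
3 [-45.6, 72.0, 4.1] [0.121, 0.149, -0.454] -> [527. 355. 188.]
1 [0.0, 0.0, 160.0] [0.0, 0.0, 0.0] -> [483. 288.  50.]
1 [-0.0, 0.0, 30.0] [0.0, 0.0, 0.0] -> [474. 275.  24.]
```

>>> servo_tool(deltas=[[[32,74.8,25.7],[0.121,0.149,-0.454]],[[32,74.8,25.7],[0.121,0.149,-0.454]],[[32,74.8,25.7],[0.121,0.149,-0.454]],[[32,74.8,25.7],[0.121,0.149,-0.454]],[[32,74.8,25.7],[0.121,0.149,-0.454]]])

```text
t: 7.98
ee_pos: [521.7, 192.3, 228.3]
orientation: [0.076, -2.967, 0.132]
ft_force: [-1.1, 0.4, -0.9]
width: 88.0
grasp_force: 0.0
```

>>> servo_tool(deltas=[[[-7.9,83,17.8],[0.121,0.149,-0.454]],[[-7.9,83,17.8],[0.121,0.149,-0.454]],[[-7.9,83,17.8],[0.121,0.149,-0.454]],[[-7.9,83,17.8],[0.121,0.149,-0.454]],[[-7.9,83,17.8],[0.121,0.149,-0.454]]])

```text
t: 8.4
ee_pos: [521.5, 273.2, 202.3]
orientation: [0.709, -2.71, 0.242]
ft_force: [-1.1, -0.7, -0.2]
width: 87.6
grasp_force: 0.0
```

>>> servo_tool(deltas=[[[-45.6,72,4.1],[0.121,0.149,-0.454]],[[-45.6,72,4.1],[0.121,0.149,-0.454]],[[-45.6,72,4.1],[0.121,0.149,-0.454]],[[-45.6,72,4.1],[0.121,0.149,-0.454]],[[-45.6,72,4.1],[0.121,0.149,-0.454]]])

```text
t: 8.82
ee_pos: [521.5, 354.2, 176.7]
orientation: [1.256, -2.333, 0.332]
ft_force: [-0.1, 0.4, 0.0]
width: 87.9
grasp_force: 0.0
```

Run:
```python
from t import *
print(ctrl.get_obs()['qpos'].round(3))
plan([(tp-30*zp,Rp),(tp,Rp)],[1,1])
```

```text
[ 0.655  0.738  1.294 -0.159  1.618 -1.87 ]
1 [2.0, -5.3, 148.3] [0.008, -0.008, 0.003] -> [483. 288.  50.]
1 [-0.0, 0.0, 30.0] [0.0, 0.0, 0.0] -> [474. 275.  24.]
```

>>> servo_tool(deltas=[[[2,-5.3,35],[0.008,-0.008,0.003]],[[2,-5.3,70],[0.008,-0.008,0.003]],[[2,-5.3,105],[0.008,-0.008,0.003]],[[2,-5.3,135],[0.008,-0.008,0.003]],[[2,-5.3,148],[0.008,-0.008,0.003]]])

```text
t: 9.23
ee_pos: [480.8, 283.6, 49.1]
orientation: [1.246, -2.348, 0.336]
ft_force: [-0.4, 0.6, -0.5]
width: 87.6
grasp_force: 0.0
```

>>> servo_tool(deltas=[[[0,0,0],[0,0,0]]])

```text
t: 9.32
ee_pos: [481.1, 283.9, 49.6]
orientation: [1.247, -2.346, 0.337]
ft_force: [-0.1, -0.6, -0.4]
width: 87.7
grasp_force: 0.0
```

Run:
```python
from t import *
plan([(tp,Rp)],[1])
p=get_image("wrist");show(p,"c")
```

```text
1 [-3.5, 0.8, 27.8] [0.004, -0.003, -0.009] -> [474. 275.  24.]
```

View pics/c.png

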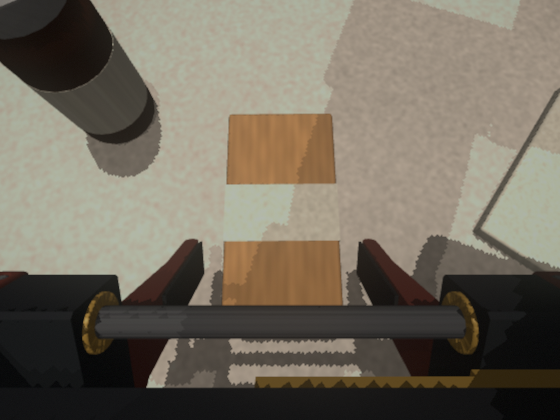

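The box (columns 225–340) is centred between the fingers (203–360) and square to them. Closing in and gripping, then a small lift.

>>> servo_tool(deltas=[[[-1.5,0.8,12],[0.004,-0.003,-0.009]],[[-3.5,0.8,24],[0.004,-0.003,-0.009]],[[-3.5,0.8,28],[0.004,-0.003,-0.009]],[[-3.5,0.8,28],[0.004,-0.003,-0.009]],[[-3.5,0.8,28],[0.004,-0.003,-0.009]]])

```text
t: 9.78
ee_pos: [477.1, 278.8, 25.9]
orientation: [1.272, -2.342, 0.337]
ft_force: [-1.1, 0.1, 0.7]
width: 87.8
grasp_force: 0.0
```

>>> servo_tool(deltas=[[[0,0,0],[0,0,0]],[[0,0,0],[0,0,0]],[[0,0,0],[0,0,0]],[[0,0,0],[0,0,0]],[[0,0,0],[0,0,0]]], grip=1)

```text
t: 10.2
ee_pos: [476.9, 278.9, 25.7]
orientation: [1.274, -2.341, 0.337]
ft_force: [-0.3, 0.6, 2.0]
width: 66.2
grasp_force: 29.9
```

>>> servo_tool(deltas=[[[0,0,0],[0,0,0]],[[0,0,0],[0,0,0]],[[0,0,0],[0,0,0]]])

```text
t: 10.45
ee_pos: [476.9, 279.0, 25.7]
orientation: [1.274, -2.341, 0.337]
ft_force: [-0.1, 1.4, 3.2]
width: 65.7
grasp_force: 29.9
```

```bash
cat >> t.py <<'E'
b=np.radians(-1.53);sx=np.array([np.cos(b),np.sin(b),0]);sy=np.array([-sx[1],sx[0],0])
zq=-sx*np.sqrt(.75)-Z*.5;Rq=rot(zq,-sy)      # placement orientation, 60 deg from vertical
C=np.array([400.8,-169.6,8])+14*sx+65*Z      # target box centre
E
python3 - <<'E'
from t import *
p0,r0=pose();print(p0,p0-tp)
# lift along world z 230, roll half turn about tool z on the move
up=p0+230*Z
plan([(up,r0)],[2])
g=np.array([C[0]+60,C[1],C[2]+25+160]);print("roll+move to above stand")
zA=-sx*.5-Z*np.sqrt(.75)
rr=[r0*R.from_rotvec([0,0,x]) for x in(0,np.pi)]
print((Rq.inv()*rr[1]).magnitude(),(r0.inv()*Rq).as_rotvec())
E
```

```text
[476.90273927 278.95625251  25.67600062] [2.57631728 3.69840645 1.87067567]
1 [57.1, 0.1, -99.8] [0.0, 0.0, 0.0] -> [477. 279. 141.]
2 [57.1, 0.1, -99.8] [0.0, 0.0, 0.0] -> [477. 279. 256.]
roll+move to above stand
1.1402498402653107 [-0.58959088 -0.89531945 -2.18359336]
```

```bash
cat >> t.py <<'E'
# grasp actually made: tool pose at grip, box pose then (x=h outward(gripped end), z up)
gT=(np.array([476.9,279.0,25.7]),R.from_rotvec([1.274,-2.341,.337]))
gB=(np.array([465.7,262.2,39.]),R.from_matrix(np.c_[h,perp,Z]))
cT=gT[1].inv().apply(gB[0]-gT[0]);RT=gT[1].inv()*gB[1]   # box in tool
RBq=R.from_matrix(np.c_[Z,-sy,sx])
Rq=RBq*RT.inv()
def tcp(c,Rt=None):return np.array(c)-(Rt or Rq).apply(cT)
hm=np.array([np.cos(.42),np.sin(.42),0]);Rm=rot(-hm*np.sin(.75)-Z*np.cos(.75),hm)
E
python3 - <<'E'
from t import *
p0,r0=pose();print("cT",cT,"zq",Rq.apply([0,0,1]),"tcp final",tcp(C))
plan([(p0+230*Z,r0),(np.array([500,70,310]),Rm),(tcp(C+8*sx+120*Z),Rq)],[2,4,5])
E
```

```text
cT [24.12739287  0.29007399 -1.53452612] zq [-0.8679071   0.02706501 -0.49598867] tcp final [ 401.50200928 -169.53412064   93.19090991]
1 [57.1, 0.1, -99.8] [0.0, 0.0, 0.0] -> [477. 279. 141.]
2 [57.1, 0.1, -99.8] [0.0, 0.0, 0.0] -> [477. 279. 256.]
1 [42.1, -33.2, 8.4] [-0.025, 0.118, 0.503] -> [483. 227. 269.]
2 [19.7, -49.4, 11.1] [-0.025, 0.118, 0.503] -> [488. 174. 283.]
3 [-7.8, -52.7, 10.5] [-0.025, 0.118, 0.503] -> [494. 122. 296.]
4 [-33.3, -42.3, 6.8] [-0.025, 0.118, 0.503] -> [500.  70. 310.]
1 [-36.4, -13.2, 38.8] [0.106, 0.01, 0.362] -> [482.  22. 291.]
2 [-38.4, 4.7, 38.8] [0.106, 0.01, 0.362] -> [464. -26. 271.]
3 [-33.9, 21.9, 37.0] [0.106, 0.01, 0.362] -> [446. -74. 252.]
4 [-23.6, 36.3, 33.6] [0.106, 0.01, 0.362] -> [ 428. -122.  233.]
5 [-8.9, 45.6, 29.1] [0.106, 0.01, 0.362] -> [ 409. -170.  213.]
```

>>> servo_tool(deltas=[[[10,0,-17],[0,0,0]],[[25,0,-43],[0,0,0]],[[42,0,-73],[0,0,0]],[[57,0,-100],[0,0,0]],[[57,0,-100],[0,0,0]]])

```text
t: 10.87
ee_pos: [479.4, 280.4, 145.5]
orientation: [1.276, -2.348, 0.337]
ft_force: [1.7, 1.3, -2.2]
width: 65.9
grasp_force: 29.9
```

>>> servo_tool(deltas=[[[15,0,-26],[0,0,0]],[[35,0,-61],[0,0,0]],[[50,0,-88],[0,0,0]],[[57,0,-100],[0,0,0]],[[57,0,-100],[0,0,0]]])

```text
t: 11.28
ee_pos: [478.3, 279.6, 257.6]
orientation: [1.275, -2.345, 0.337]
ft_force: [0.1, 0.7, -2.6]
width: 65.6
grasp_force: 29.9
```

>>> servo_tool(deltas=[[[8,-7,2],[-0.005,0.024,0.1]],[[17,-13,3],[-0.01,0.047,0.2]],[[25,-20,5],[-0.015,0.071,0.3]],[[34,-27,7],[-0.02,0.094,0.4]],[[42,-33,8],[-0.025,0.118,0.503]]])

```text
t: 11.7
ee_pos: [481.9, 225.9, 266.4]
orientation: [0.61, -2.521, 0.525]
ft_force: [0.1, 0.1, -2.7]
width: 66.1
grasp_force: 29.9
```

>>> servo_tool(deltas=[[[4,-10,2],[-0.005,0.024,0.1]],[[8,-20,4],[-0.01,0.047,0.2]],[[12,-30,7],[-0.015,0.071,0.3]],[[16,-40,9],[-0.02,0.094,0.4]],[[20,-49,11],[-0.025,0.118,0.503]]])

```text
t: 12.12
ee_pos: [487.4, 174.0, 280.1]
orientation: [-0.077, -2.555, 0.677]
ft_force: [-0.3, 0.1, -2.9]
width: 65.8
grasp_force: 29.9
```

Run:
```python
from t import *
print(ctrl.get_obs()['qpos'].round(3))
plan([(np.array([500,70,310]),Rm),(tcp(C+8*sx+120*Z),Rq)],[2,5])
```

```text
[ 0.442  0.563  1.443 -0.213  1.819 -1.047]
1 [-7.9, -53.1, 9.2] [-0.026, 0.117, 0.5] -> [494. 122. 295.]
2 [-33.3, -42.8, 5.5] [-0.026, 0.117, 0.5] -> [500.  70. 310.]
1 [-36.4, -13.2, 38.8] [0.106, 0.01, 0.362] -> [482.  22. 291.]
2 [-38.4, 4.7, 38.8] [0.106, 0.01, 0.362] -> [464. -26. 271.]
3 [-33.9, 21.9, 37.0] [0.106, 0.01, 0.362] -> [446. -74. 252.]
4 [-23.6, 36.3, 33.6] [0.106, 0.01, 0.362] -> [ 428. -122.  233.]
5 [-8.9, 45.6, 29.1] [0.106, 0.01, 0.362] -> [ 409. -170.  213.]
```

>>> servo_tool(deltas=[[[-2,-11,2],[-0.005,0.024,0.1]],[[-3,-21,4],[-0.01,0.047,0.2]],[[-5,-32,6],[-0.015,0.071,0.3]],[[-6,-42,7],[-0.02,0.094,0.4]],[[-8,-53,9],[-0.026,0.117,0.5]]])

```text
t: 12.53
ee_pos: [494.1, 122.5, 295.0]
orientation: [-0.759, -2.442, 0.79]
ft_force: [0.9, 0.1, -2.3]
width: 65.6
grasp_force: 29.9
```

>>> servo_tool(deltas=[[[-7,-9,1],[-0.005,0.024,0.1]],[[-13,-17,2],[-0.01,0.047,0.2]],[[-20,-26,3],[-0.015,0.071,0.3]],[[-27,-34,5],[-0.02,0.094,0.4]],[[-33,-43,6],[-0.026,0.117,0.5]]])

```text
t: 12.95
ee_pos: [499.9, 70.1, 309.3]
orientation: [-1.415, -2.182, 0.859]
ft_force: [-0.5, 0.8, -2.0]
width: 66.1
grasp_force: 29.9
```

>>> servo_tool(deltas=[[[-7,-3,8],[0.021,0.002,0.072]],[[-15,-5,16],[0.042,0.004,0.145]],[[-22,-8,23],[0.064,0.006,0.217]],[[-29,-11,31],[0.085,0.008,0.29]],[[-36,-13,39],[0.106,0.01,0.362]]])

```text
t: 13.37
ee_pos: [481.5, 22.7, 289.7]
orientation: [-1.783, -1.871, 1.069]
ft_force: [0.7, -0.2, -3.0]
width: 65.8
grasp_force: 29.9
```

>>> servo_tool(deltas=[[[-8,1,8],[0.021,0.002,0.072]],[[-15,2,16],[0.042,0.004,0.145]],[[-23,3,23],[0.064,0.006,0.217]],[[-31,4,31],[0.085,0.008,0.29]],[[-38,5,39],[0.106,0.01,0.362]]])

```text
t: 13.78
ee_pos: [463.7, -24.9, 269.6]
orientation: [-2.107, -1.487, 1.251]
ft_force: [0.6, 0.1, -2.5]
width: 66.2
grasp_force: 29.9
```

Run:
```python
from t import *
print(ctrl.get_obs()['qpos'].round(3))
plan([(tcp(C+8*sx+120*Z),Rq)],[3])
```

```text
[ 0.055  0.625  1.49  -0.218  1.945  0.418]
1 [-34.4, 21.7, 36.8] [0.106, 0.011, 0.362] -> [446. -73. 251.]
2 [-24.2, 36.2, 33.4] [0.106, 0.011, 0.362] -> [ 428. -121.  232.]
3 [-9.5, 45.7, 28.8] [0.106, 0.011, 0.362] -> [ 409. -170.  213.]
```

>>> servo_tool(deltas=[[[-7,4,7],[0.021,0.002,0.072]],[[-14,9,15],[0.042,0.004,0.145]],[[-21,13,22],[0.064,0.007,0.217]],[[-28,17,29],[0.085,0.009,0.29]],[[-34,22,37],[0.106,0.011,0.362]]])

```text
t: 14.2
ee_pos: [445.9, -72.8, 250.3]
orientation: [-2.376, -1.037, 1.397]
ft_force: [0.1, -0.7, -2.5]
width: 66.1
grasp_force: 29.9
```

>>> servo_tool(deltas=[[[-5,7,7],[0.021,0.002,0.072]],[[-10,14,13],[0.042,0.004,0.145]],[[-15,22,20],[0.064,0.007,0.217]],[[-19,29,27],[0.085,0.009,0.29]],[[-24,36,33],[0.106,0.011,0.362]]])

```text
t: 14.62
ee_pos: [427.9, -120.6, 231.2]
orientation: [-2.576, -0.529, 1.504]
ft_force: [-0.1, -0.5, -4.2]
width: 65.9
grasp_force: 29.9
```

>>> servo_tool(deltas=[[[-2,9,6],[0.021,0.002,0.072]],[[-4,18,12],[0.042,0.004,0.145]],[[-6,27,17],[0.064,0.007,0.217]],[[-8,37,23],[0.085,0.009,0.29]],[[-9,46,29],[0.106,0.011,0.362]]])

```text
t: 15.03
ee_pos: [410.3, -169.0, 211.8]
orientation: [-2.698, 0.025, 1.563]
ft_force: [-0.0, 0.8, -2.6]
width: 66.0
grasp_force: 29.9
```

Run:
```python
from t import *
print(ctrl.get_obs()['qpos'].round(3))
plan([(tcp(C+8*sx+120*Z),Rq)],[1])
P={n:get_image(n) for n in("side","top","wrist")}
a=P["side"]["frame"][140:340,210:477];t=P["top"]["frame"][100:300,260:460]
cv2.imwrite("pics/d.png",np.hstack([cv2.resize(a,(534,400)),cv2.resize(P["wrist"]["frame"],(266,400))]))
for n in("side","top"):
  c=cloud(P[n]);s=c[(c[:,0]>380)&(c[:,0]<450)&(c[:,1]>-215)&(c[:,1]<-125)&(c[:,2]>110)&(c[:,2]<270)]
  print(n,len(s),np.percentile(s,[1,50,99],axis=0).round().tolist() if len(s) else 0)
```

```text
[-0.273  0.729  1.527 -0.221  1.916  1.359]
1 [-1.6, 0.8, -0.0] [-0.001, -0.001, 0.002] -> [ 409. -170.  213.]
side 1608 [[407.0, -214.0, 131.0], [413.0, -189.0, 224.0], [448.0, -132.0, 258.0]]
top 0 0
```

View pics/d.png

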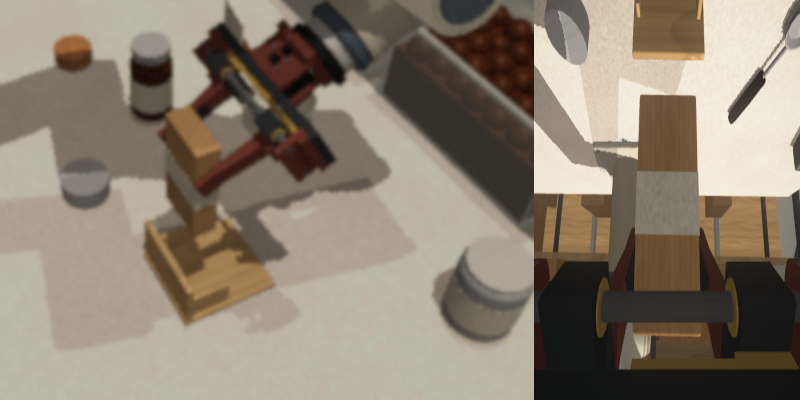

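The side view (left) shows the box upright above the stand, fingers gripping its upper half. I'll check its tilt and offset from the wrist camera's view of its front face.

```bash
cat > face.py <<'E'
from t import *
def face(z0,z1,x0=395,x1=470,n="wrist"):
    p=get_image(n);m=np.zeros((420,560),bool);m[90:290]=1
    c=cloud(p,m if n=="wrist" else None);s=c[(c[:,0]>x0)&(c[:,0]<x1)&(abs(c[:,1]+170)<45)&(c[:,2]>z0)&(c[:,2]<z1)]
    for _ in range(4):
        m0=np.median(s,0) if _==0 else s.mean(0);nv=np.linalg.svd(s-m0,full_matrices=0)[2][2];nv*=np.sign(nv[0])
        d=(s-m0)@nv;s=s[abs(d)<max(2,1.5*np.std(d))]
    print(n,len(s),"mean",s.mean(0).round(1),"normal rel stand (x,y,z)",np.round([nv@sx,nv@sy,nv[2]],3),"y,z range",np.percentile(s,[1,99],axis=0).round(1).tolist(),"std",d.std().round(2),"dist of face from panel",((s.mean(0)-C)@sx+14).round(1))
E
python3 - <<'E'
from face import *
print("expect centre now",pose()[0]+pose()[1].apply(cT))
face(130,262)
E
```

```text
expect centre now [ 423.65339245 -169.11389423  192.32196106]
wrist 24393 mean [ 437.5 -168.8  184.3] normal rel stand (x,y,z) [ 1.     0.002 -0.001] y,z range [[435.7, -201.4, 131.4], [439.3, -136.4, 229.2]] std 0.62 dist of face from panel 36.7
```

Run:
```python
from t import *
p0,r0=pose()
plan([(tcp(C+7*sx+7*Z),Rq),(tcp(C+1*sx+4*Z),Rq),(tcp(C-1*sx+1*Z),Rq)],[1,1,1])
print("world x,z per mm",r0.inv().apply(sx).round(3),r0.inv().apply(Z).round(3))
```

```text
1 [96.8, 3.2, 58.1] [-0.0, -0.002, 0.008] -> [ 408. -170.  100.]
1 [-0.4, 0.0, 6.7] [0.0, 0.0, 0.0] -> [ 403. -170.   97.]
1 [1.6, 0.0, 3.2] [0.0, 0.0, 0.0] -> [ 401. -170.   94.]
world x,z per mm [ 0.497  0.004 -0.868] [-0.867 -0.016 -0.497]
```

>>> servo_tool(deltas=[[[16,1,10],[0,0,0]],[[42,2,26],[0,0,0]],[[68,3,42],[0,0,0]],[[88,3,54],[0,0,0]],[[97,3,58],[0,0,0.004]]])

```text
t: 15.65
ee_pos: [408.4, -168.7, 98.7]
orientation: [-2.698, 0.02, 1.565]
ft_force: [-0.8, -0.2, -2.8]
width: 65.8
grasp_force: 29.9
```

>>> servo_tool(deltas=[[[0,0,0],[0,0,0]],[[0,0,0],[0,0,0]]])

```text
t: 15.82
ee_pos: [410.1, -169.6, 101.8]
orientation: [-2.701, 0.023, 1.562]
ft_force: [0.6, 0.7, -2.0]
width: 66.1
grasp_force: 29.9
```

Run:
```python
from face import *
p,r=pose();print(p,"box centre - C",p+r.apply(cT)-C)
face(70,155)
plan([(tcp(C+1*sx+2.5*Z),Rq)],[1])
```

```text
[ 410.1045517  -169.61624731  101.83133641] box centre - C [ 8.67071831 -0.02454603  8.68430214]
wrist 13694 mean [ 437.3 -169.7   95.7] normal rel stand (x,y,z) [1.    0.002 0.009] y,z range [[435.4, -202.7, 70.6], [439.2, -136.9, 118.9]] std 0.64 dist of face from panel 36.5
1 [1.8, -0.0, 10.3] [0.001, -0.005, 0.002] -> [ 403. -170.   96.]
```

>>> servo_tool(deltas=[[[0.5,0,3],[0,0,0]],[[1,0,6.5],[0,0,0]],[[1.5,0,9.5],[0,0,0]],[[1.5,0,9.5],[0,0,0]],[[1.5,0,9.5],[0,0,0]]])

```text
t: 16.28
ee_pos: [402.2, -169.8, 95.9]
orientation: [-2.702, 0.026, 1.56]
ft_force: [-0.2, 0.6, -2.4]
width: 66.0
grasp_force: 29.9
```

>>> servo_tool(deltas=[[[-0.5,0,0.9],[0,0,0]],[[-1,0,1.7],[0,0,0]],[[-1,0,1.7],[0,0,0]],[[-1,0,1.7],[0,0,0]]])

```text
t: 16.62
ee_pos: [401.1, -169.8, 95.8]
orientation: [-2.703, 0.026, 1.558]
ft_force: [4.0, 0.5, -0.6]
width: 65.7
grasp_force: 29.9
```

>>> servo_tool(deltas=[[[1,0,0.6],[0,0,0]],[[2,0,1.2],[0,0,0]],[[2,0,1.2],[0,0,0]],[[2,0,1.2],[0,0,0]]])

```text
t: 16.95
ee_pos: [401.1, -169.9, 93.3]
orientation: [-2.703, 0.026, 1.559]
ft_force: [4.6, 0.0, -0.6]
width: 65.9
grasp_force: 29.9
```

Run:
```python
from face import *
p,r=pose();print(p,"box centre - C",p+r.apply(cT)-C)
face(70,155)
```

```text
[ 401.10976792 -169.88171542   93.2860109 ] box centre - C [-0.27644028 -0.32773361  0.17139391]
wrist 11575 mean [ 428.4 -170.    91.2] normal rel stand (x,y,z) [1.    0.    0.016] y,z range [[426.4, -203.1, 70.4], [430.3, -137.1, 110.5]] std 0.64 dist of face from panel 27.6
```

>>> servo_tool(deltas=[[[0.6,0,0.4],[0,0,0]],[[1.2,0,0.7],[0,0,0]],[[1.2,0,0.7],[0,0,0]],[[1.2,0,0.7],[0,0,0]]])

```text
t: 17.33
ee_pos: [401.1, -169.9, 92.8]
orientation: [-2.703, 0.026, 1.56]
ft_force: [6.2, 0.4, 4.8]
width: 65.8
grasp_force: 29.9
```

>>> servo_tool(deltas=[[[0,0,0],[0,0,0]],[[0,0,0],[0,0,0]],[[0,0,0],[0,0,0]],[[0,0,0],[0,0,0]],[[0,0,0],[0,0,0]]], grip=-1)

```text
t: 17.75
ee_pos: [400.0, -169.7, 91.8]
orientation: [-2.701, 0.025, 1.562]
ft_force: [0.3, -0.4, -0.0]
width: 87.5
grasp_force: 0.0
```

>>> servo_tool(deltas=[[[0,0,-10],[0,0,0]],[[0,0,-30],[0,0,0]],[[0,0,-60],[0,0,0]],[[0,0,-85],[0,0,0]],[[0,0,-90],[0,0,0]]])

```text
t: 18.17
ee_pos: [482.3, -172.5, 138.7]
orientation: [-2.708, 0.026, 1.553]
ft_force: [-0.4, 1.0, -0.6]
width: 87.6
grasp_force: 0.0
```

Run:
```python
from face import *
face(35,136)
for n in("top","side"):
  p=get_image(n);c=cloud(p)
  s=c[(abs(c[:,0]-412)<35)&(abs(c[:,1]+170)<50)&(c[:,2]>130)&(c[:,2]<147)]
  if len(s)>5:print(n,"box top",cv2.minAreaRect(s[:,:2].astype(np.float32)),np.median(s[:,2]),(s.mean(0)-C).round(1))
# riser, jar
  s=c[(abs(c[:,0]-465)<60)&(abs(c[:,1]-262)<60)&(c[:,2]>19)&(c[:,2]<32)]
  print(n,"riser",len(s),cv2.minEnclosingCircle(s[:,:2].astype(np.float32)),np.median(s,0))
  s=c[(abs(c[:,0]-520)<50)&(abs(c[:,1]-108)<50)&(c[:,2]>110)&(c[:,2]<130)]
  print(n,"jar",len(s),cv2.minEnclosingCircle(s[:,:2].astype(np.float32)),np.median(s,0))
```

```text
wrist 10408 mean [ 429.1 -170.    88.1] normal rel stand (x,y,z) [ 1.     0.    -0.001] y,z range [[427.2, -202.2, 36.1], [431.0, -137.8, 135.0]] std 0.65 dist of face from panel 28.3
top box top ((414.04156494140625, -169.6595916748047), (27.994766235351562, 65.44998931884766), 0.6063400506973267) 138.70054591632453 [-1.   0.6 65.7]
top riser 404 ((465.3451843261719, 256.8430480957031), 29.203004837036133) [465.46064365 256.16980757  25.51698617]
top jar 176 ((520.3494873046875, 110.80001068115234), 25.071495056152344) [522.04624051 118.23184822 120.7694662 ]
side box top ((413.95538330078125, -171.61746215820312), (66.30027770996094, 28.667247772216797), 88.34351348876953) 136.77688626331872 [-1.8 -3.7 63.6]
side riser 204 ((465.2673645019531, 254.38018798828125), 29.86385726928711) [464.87775777 253.90922823  23.67617018]
side jar 245 ((519.4235229492188, 105.42889404296875), 27.387069702148438) [518.45582638 102.28245082 118.56045919]
```

Run:
```python
from t import *
a=np.radians(-70);Rd=rot(-Z,[np.cos(a),np.sin(a),0])
plan([(np.array([521,107,210]),Rd),(np.array([521,107,76]),Rd)],[3,1])
```

```text
1 [-14.3, -93.6, -22.2] [-0.068, 0.344, -0.111] -> [492. -79. 161.]
2 [5.2, -92.3, -30.2] [-0.068, 0.344, -0.111] -> [507.  14. 186.]
3 [26.0, -88.4, -31.0] [-0.068, 0.344, -0.111] -> [521. 107. 210.]
1 [0.0, 0.0, 134.0] [0.0, 0.0, 0.0] -> [521. 107.  76.]
```

>>> servo_tool(deltas=[[[-3,-19,-4],[-0.014,0.069,-0.022]],[[-6,-37,-9],[-0.027,0.138,-0.044]],[[-9,-56,-13],[-0.041,0.206,-0.067]],[[-11,-75,-18],[-0.054,0.275,-0.089]],[[-14,-94,-22],[-0.068,0.344,-0.111]]])

```text
t: 18.73
ee_pos: [491.1, -77.8, 160.3]
orientation: [-2.931, -0.173, 1.072]
ft_force: [-0.5, 0.1, 0.3]
width: 88.0
grasp_force: 0.0
```

>>> servo_tool(deltas=[[[1,-18,-6],[-0.014,0.069,-0.022]],[[2,-37,-12],[-0.027,0.138,-0.044]],[[3,-55,-18],[-0.041,0.206,-0.067]],[[4,-74,-24],[-0.054,0.275,-0.089]],[[5,-92,-30],[-0.068,0.344,-0.111]]])

```text
t: 19.15
ee_pos: [505.0, 14.7, 184.8]
orientation: [-3.064, -0.365, 0.547]
ft_force: [-0.2, -0.5, 0.1]
width: 87.3
grasp_force: 0.0
```

>>> servo_tool(deltas=[[[5,-18,-6],[-0.014,0.069,-0.022]],[[10,-35,-12],[-0.027,0.138,-0.044]],[[16,-53,-19],[-0.041,0.206,-0.067]],[[21,-71,-25],[-0.054,0.275,-0.089]],[[26,-88,-31],[-0.068,0.344,-0.111]]])

```text
t: 19.57
ee_pos: [519.5, 107.0, 209.1]
orientation: [-3.093, -0.545, 0.0]
ft_force: [-0.5, 0.1, -0.7]
width: 88.3
grasp_force: 0.0
```

>>> servo_tool(deltas=[[[0,0,0],[0,0,0]],[[0,0,0],[0,0,0]]])

```text
t: 19.73
ee_pos: [519.2, 106.5, 209.3]
orientation: [-3.093, -0.546, 0.006]
ft_force: [0.9, -0.2, -0.2]
width: 87.8
grasp_force: 0.0
```

Run:
```python
from t import *
a=np.radians(-70);Rd=rot(-Z,[np.cos(a),np.sin(a),0])
p=get_image("wrist");c=cloud(p)
s=c[(abs(c[:,0]-520)<45)&(abs(c[:,1]-108)<45)&(c[:,2]>112)&(c[:,2]<128)]
if len(s)>5:print("jar",len(s),cv2.minEnclosingCircle(s[:,:2].astype(np.float32)),np.median(s,0))
s=c[(abs(c[:,0]-465)<60)&(abs(c[:,1]-256)<60)&(c[:,2]>20)&(c[:,2]<32)]
if len(s)>5:print("riser",len(s),cv2.minEnclosingCircle(s[:,:2].astype(np.float32)),np.median(s,0))
print(ctrl.get_obs()['qpos'].round(2))
plan([(np.array([521,107,100]),Rd)],[1])
```

```text
jar 2948 ((520.9075317382812, 107.04389953613281), 26.64179801940918) [522.06668738 107.74207281 119.78259766]
riser 1970 ((465.9269104003906, 256.99017333984375), 29.098360061645508) [467.44893758 256.19981331  24.78189789]
[0.18 0.3  1.85 0.   0.99 1.4 ]
1 [1.8, -0.5, 109.2] [-0.001, 0.004, -0.001] -> [521. 107. 100.]
```

>>> servo_tool(deltas=[[[2,0,35],[0,0.004,0]],[[2,0,70],[0,0.004,0]],[[2,0,105],[0,0.004,0]],[[2,0,128],[0,0.004,0]],[[2,0,133],[0,0.004,0]]])

```text
t: 20.2
ee_pos: [519.8, 105.5, 72.2]
orientation: [-3.093, -0.541, 0.011]
ft_force: [-1.5, 0.1, -0.0]
width: 88.1
grasp_force: 0.0
```

>>> servo_tool(deltas=[[[0,0,0],[0,0,0]],[[0,0,0],[0,0,0]],[[0,0,0],[0,0,0]],[[0,0,0],[0,0,0]],[[0,0,0],[0,0,0]]], grip=1)

```text
t: 20.62
ee_pos: [524.0, 107.5, 78.3]
orientation: [-3.093, -0.544, -0.009]
ft_force: [-0.8, 1.0, 3.6]
width: 59.0
grasp_force: 30.0
```

>>> servo_tool(deltas=[[[0,0,0],[0,0,0]],[[0,0,0],[0,0,0]],[[0,0,-10],[0,0,0]],[[0,0,-25],[0,0,0]],[[0,0,-40],[0,0,0]]])

```text
t: 21.03
ee_pos: [522.0, 107.1, 117.3]
orientation: [-3.093, -0.544, -0.001]
ft_force: [0.7, 0.3, -4.6]
width: 58.3
grasp_force: 30.0
```

>>> servo_tool(deltas=[[[0,0,-12],[0,0,0]],[[0,0,-20],[0,0,0]],[[0,0,-20],[0,0,0]],[[0,0,-20],[0,0,0]]])

```text
t: 21.37
ee_pos: [522.8, 107.2, 137.2]
orientation: [-3.093, -0.544, -0.005]
ft_force: [-0.4, 0.4, -3.1]
width: 58.8
grasp_force: 30.0
```

Run:
```python
from t import *
a=np.radians(-70);Rd=rot(-Z,[np.cos(a),np.sin(a),0])
p0,r0=pose();print(p0)
plan([(np.array([465.7,256.7,p0[2]]),Rd)],[1])
```

```text
[522.79295999 107.21059796 137.21761291]
1 [-2.7, -160.0, 0.1] [-0.001, -0.004, -0.001] -> [466. 257. 137.]
```

>>> servo_tool(deltas=[[[0,-20,0],[0,0,0]],[[0,-50,0],[0,0,0]],[[-1,-80,0],[0,0,0]],[[-1,-105,0],[0,-0.004,0]],[[-1,-125,0],[0,-0.004,0]]])

```text
t: 21.78
ee_pos: [477.8, 225.6, 136.0]
orientation: [-3.094, -0.545, 0.005]
ft_force: [1.3, -0.2, -3.2]
width: 59.0
grasp_force: 30.0
```

>>> servo_tool(deltas=[[[0,-18,0],[0,0,0]],[[0,-30,0],[0,0,0]],[[0,-35,0],[0,0,0]],[[0,-35,0],[0,0,0]],[[0,-35,0],[0,0,0]]])

```text
t: 22.2
ee_pos: [467.3, 256.8, 136.7]
orientation: [-3.094, -0.545, 0.003]
ft_force: [0.4, -0.5, -2.9]
width: 59.0
grasp_force: 30.0
```

>>> servo_tool(deltas=[[[0,0,8],[0,0,0]],[[0,0,18],[0,0,0]],[[0,0,28],[0,0,0]],[[0,0,31],[0,0,0]],[[0,0,31],[0,0,0]]])

```text
t: 22.62
ee_pos: [466.4, 256.4, 104.4]
orientation: [3.094, 0.543, -0.006]
ft_force: [0.0, -0.6, -3.9]
width: 59.0
grasp_force: 30.0
```

Run:
```python
from t import *
p0,r0=pose();print(p0,r0.apply([0,0,1]))
for n in("top","side"):
  P=get_image(n);c=cloud(P)
  s=c[(abs(c[:,0]-465)<50)&(abs(c[:,1]-256)<50)&(c[:,2]>135)&(c[:,2]<165)]
  if len(s):print(n,len(s),np.median(s,0))
cv2.imwrite("pics/e.png",cv2.resize(P["frame"][90:210,180:340],(640,480)))
```

```text
[466.42064393 256.36771163 104.36048516] [-0.00394187 -0.00106625 -0.99999166]
side 270 [456.60058744 249.25777446 145.61128255]
```

View pics/e.png

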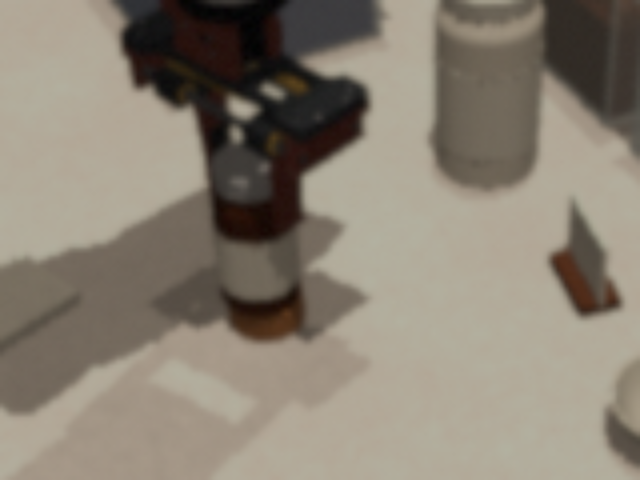

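The jar (bottom about (265,300)) hangs right over the riser (about (265,320)). Lowering gently.

>>> servo_tool(deltas=[[[0,0,1],[0,0,0]],[[0,0,2],[0,0,0]],[[0,0,2],[0,0,0]],[[0,0,2],[0,0,0]]])

```text
t: 23.05
ee_pos: [467.4, 257.4, 104.2]
orientation: [-3.093, -0.544, 0.001]
ft_force: [0.1, 0.1, -4.0]
width: 58.8
grasp_force: 30.0
```

>>> servo_tool(deltas=[[[0,0,0.5],[0,0,0]],[[0,0,1],[0,0,0]],[[0,0,1],[0,0,0]],[[0,0,1],[0,0,0]]])

```text
t: 23.38
ee_pos: [467.4, 257.4, 103.4]
orientation: [-3.093, -0.544, 0.001]
ft_force: [-2.2, 0.3, 2.4]
width: 58.7
grasp_force: 30.0
```

Contact. Release, back off and check.

>>> servo_tool(deltas=[[[0,0,0.3],[0,0,0]],[[0,0,0.3],[0,0,0]]])

```text
t: 23.55
ee_pos: [467.6, 257.4, 103.4]
orientation: [-3.093, -0.544, 0.001]
ft_force: [-2.1, 0.1, 5.6]
width: 58.9
grasp_force: 30.0
```

>>> servo_tool(deltas=[[[0,0,0],[0,0,0]],[[0,0,0],[0,0,0]],[[0,0,0],[0,0,0]],[[0,0,0],[0,0,0]],[[0,0,0],[0,0,0]]], grip=-1)

```text
t: 23.97
ee_pos: [467.3, 257.3, 102.6]
orientation: [-3.094, -0.544, 0.002]
ft_force: [0.0, 0.9, 0.4]
width: 86.9
grasp_force: 0.0
```

>>> servo_tool(deltas=[[[0,0,-15],[0,0,0]],[[0,0,-50],[0,0,0]],[[0,0,-85],[0,0,0]],[[0,0,-115],[0,0,0]],[[0,0,-120],[0,0,0]]])

```text
t: 24.38
ee_pos: [470.0, 258.6, 227.9]
orientation: [-3.091, -0.544, -0.011]
ft_force: [0.0, 1.2, 0.8]
width: 87.9
grasp_force: 0.0
```

>>> servo_tool(deltas=[[[0,0,0],[0,0,0]],[[0,0,0],[0,0,0]]])

```text
t: 24.55
ee_pos: [467.1, 257.0, 222.2]
orientation: [-3.094, -0.544, 0.002]
ft_force: [-0.2, -0.2, -0.3]
width: 87.8
grasp_force: 0.0
```

Run:
```python
from t import *
for n in("wrist","side","top"):
  P=get_image(n);c=cloud(P)
  s=c[(abs(c[:,0]-465)<50)&(abs(c[:,1]-256)<50)&(c[:,2]>140)&(c[:,2]<150)]
  if len(s)>5:print(n,len(s),cv2.minEnclosingCircle(s[:,:2].astype(np.float32)),np.median(s,0))
  s=c[(abs(c[:,0]-412)<35)&(abs(c[:,1]+170)<50)&(c[:,2]>130)&(c[:,2]<147)]
  if len(s)>5:print(n,"box top",cv2.minAreaRect(s[:,:2].astype(np.float32)),np.median(s[:,2]))
  if n=="side":cv2.imwrite("pics/f.png",cv2.resize(P["frame"][90:340,140:474],(800,600)))
```

```text
wrist 3140 ((463.7425537109375, 257.0658874511719), 26.52206039428711) [465.06684536 257.47889227 144.77463174]
side 186 ((462.31854248046875, 254.90283203125), 28.46272087097168) [462.19128652 253.09222638 143.70330701]
side box top ((414.56671142578125, -171.0838623046875), (66.8143081665039, 29.12424659729004), 88.92599487304688) 136.7885901211988
top 164 ((464.609375, 249.7242431640625), 25.506288528442383) [462.16168307 244.00895224 145.40831239]
top box top ((414.54278564453125, -169.5665283203125), (65.1634521484375, 27.97687339782715), 88.80449676513672) 138.64548781323793
```

View pics/f.png

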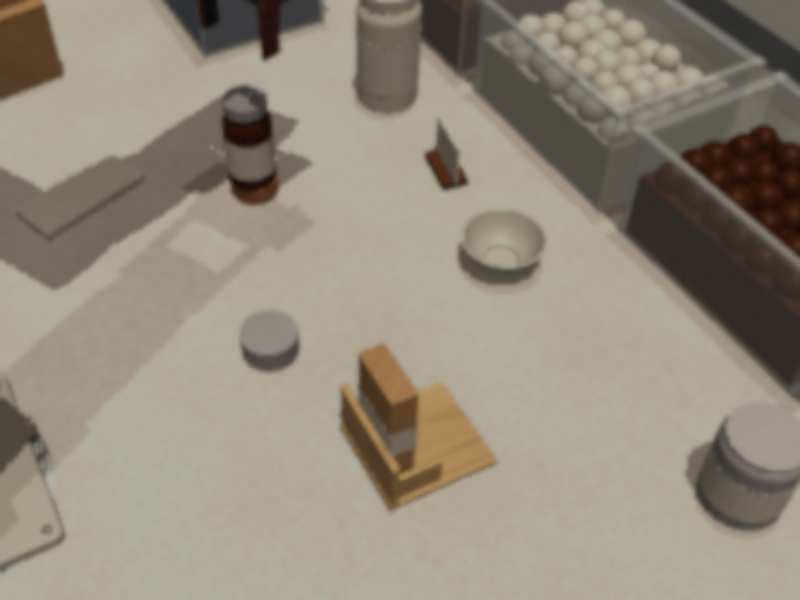

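The jar (about (250,145)) stands on the riser, its lid centre about 2 mm from the riser's centre. The box (about (387,400)) stands flat against the back panel between the cheeks, and the bystanders visible here are where they started. Handing in.

```bash
python3 -c "
from workcell import close_job;print(close_job())"
```

```text
the job is handed in; nothing more can be done
None
```

The box stands on end against the back panel and the jar stands about 2 mm off the riser's centre; I handed the job in at about 25 s of the 72 s allowed, but no verdict came back.

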